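# Fit the passed drive spindle and hold it home

### The job

Two spindles stand in wooden stands: first stand the rejected one (round tag) upright in the cup on the aluminium tray and let it go. Then fit the passed one (square tag, with a key on its shaft) into the slotted pulley hub, turning it until the key slips into the slot, and push it down against the spring until its collar sits on the hub. Finish holding it: keep gripping it and pressing it fully home, do not let go, and leave the other things on the table where they are.

Things in the scene. Friction and masses are not known exactly. Their poses are not given: they have to be found in the camera images.
- spindle_pass: Steel spindle, 89 mm tall, 0.3 kg, balanced, upright in a wooden stand (foot 6 mm above the table). Origin: centre of foot; z up along the shaft. Shaft 24 mm diameter, foot bevelled to 20 mm over 3 mm; collar 44 mm diameter, 42 to 48 mm up. Passed: square flat tag 28 x 28 x 4 mm at the bar's +x end (centre 43 mm from the axis, level with the bar's top).
- pass_grip (a point): Middle of the grip bar on top of the passed spindle, on the shaft axis 77 mm above the foot; axes as the spindle's. Bar 60 mm along x, 14 mm thick along y, 24 mm high. A block 12 x 14 x 16 mm hangs under its -x end (x -30 to -18 mm, 49 to 65 mm above the foot).
- pass_key (a point): Lower end of the passed spindle's key, 6 mm above the foot, 19.5 mm from the axis on the +x side (under the tag). Key 8 mm wide, out to 19.5 mm from the axis, from 10 mm above the foot up to the collar; narrower lead, 5.5 mm wide, from 6 to 10 mm; below that the shaft is plain round.
- spindle_reject: Steel spindle, 89 mm tall, 0.3 kg, balanced, upright in a wooden stand (foot 6 mm above the table). Origin: centre of foot; z up along the shaft. Shaft 24 mm diameter, foot bevelled to 20 mm over 3 mm; collar 44 mm diameter, 42 to 48 mm up. Rejected: round flat tag, 30 mm diameter, at the bar's +x end (centre 44 mm from the axis, level with the bar's top); no key.
- reject_grip (a point): Middle of the grip bar on top of the rejected spindle, on the shaft axis 77 mm above the foot; axes as the spindle's. Bar 60 mm along x, 14 mm thick along y, 24 mm high. A block 12 x 14 x 16 mm hangs under its -x end (x -30 to -18 mm, 49 to 65 mm above the foot).
- drive: Fixed grey drive, 140 x 140 mm, 28 mm high, with a dark 112 mm grooved pulley (z 30 to 52 mm) and a bright hub ring of 60 mm diameter rising to 80 mm. Origin: underside centre, on the hub's vertical axis. Its +x axis points along the key slot.
- hub_mouth (a point): Centre of the hub's bore at its flat top face, 80 mm above the table; axes as the drive's. Bore 26.5 mm diameter; key slot 10.5 mm wide, cut right through the ring's wall towards +x over its full height. The sprung plate inside lies 30 mm below this face at rest. Home: collar on this face, spindle foot 42 mm below it.
- spring_plate (a joint): Spring-loaded plate in the bore: m pushed down, 0 at rest, stop at 0.014. About 0.012 with the spindle's collar on the hub; takes 5 N to start and 12 N there, and lifts the spindle again if it is let go.
- tray: Fixed aluminium tray 170 x 130 mm, rim 18 mm high, with a round cup in its middle. Origin: underside centre.
- nest_floor (a point): Centre of the floor inside the cup on the tray, 3 mm above the table. Cup inner diameter 38 mm, outer 46 mm, its rim 28 mm above this floor.
- stand_a: Fixed wooden stand 70 x 70 x 30 mm with a square 44 mm pocket, 24 mm deep; holds one spindle. Origin: underside centre.
- stand_b: A second stand, the same as stand_a.
- bottle: Bystander: clear bottle, 64 mm diameter, 200 mm tall, standing. Origin: underside centre.
- funnel: Bystander: orange funnel, mouth down, 110 mm wide, 100 mm tall. Origin: underside centre.
- block: Bystander: small wooden block 45 x 60 x 25 mm between the stands. Origin: underside centre.
- cup: Bystander: white cup, 70 mm wide and 70 mm tall. Origin: underside centre.
- can: Bystander: aluminium can, 66 mm diameter, 115 mm tall. Origin: underside centre.
- brush: Bystander: hand brush lying flat along its x.
- wrench: Bystander: steel wrench lying flat along its x.

How it is judged:
By the outcome, as a careful person would: the job done as asked, in the order asked, and still so for the second after the job is handed in, while the arm keeps its last pose, push and grip.
It also fails if it takes over 54 s, if anything falls off the work surface, if the arm or the gripper's body presses on something with over 40 N, if the wrist force passes 120 N, or if a joint passes its speed limit or range.

### The arm

A 6-joint arm with a two-finger parallel gripper is mounted at the origin on the work surface. World frame = base frame: x ahead of the robot, y to its left, z up, the work surface at z = 0. Lengths are in mm, angles in rad, forces in N, time in s.
With the tool pointing down it reaches from about 325 to 750 mm from the base axis. Payload 7.6 kg.
Tool frame: the origin (TCP) lies on the centre line of the jaws, within the pads' length; the fingertips stand 22 mm ahead of it and the grasp point (between the pads) lies 3 mm ahead of it; x points along the fingers, y is the direction in which the jaws open and shut, and the axes are right-handed (so a half turn about x gives the same grasp; the last joint's range is limited). The gripper opens to 85 mm and grips with 20 to 120 N. Pads are 22 mm wide; open, the fingers measure 114 mm over their backs; the gripper's body (76 mm by 85 mm) begins 54 mm behind the grasp point. The pads swing forward as they close: fully open they stand 13 mm farther back than shut.
Start: joints at [1.108, 0.052, 1.401, -0, 1.689, -0.07], TCP at [200.943, 485.042, 253.323] pointing down, gripper open.
Joint ranges: [-2.9, 2.9], [-0.91, 2.17], [0.12, 2.37], [-1.06, 4.2], [0.26, 2.73], [-2.93, 2.93]. Speed limits (rad/s): [2.57, 2.57, 3.01, 3.14, 3.14, 3.14].

### API

Orientations are given as a rotation vector (axis times angle).
In Python, from cell import env gives the robot as it stands.
- The arm moves only by the shell command python3 -m creep 'ROWS' [FORCE]. ROWS is text: rows parted by semicolons, each of 5 numbers parted by spaces: the shift along the world's x, y, z in cm, then the turn about the world's z in units of 6 degrees (1.0 is 6 degrees), then the gripper command: -1 is fully open, 1 is shut, values between are in proportion. In form: tx ty tz yaw fingers; .... A call has exactly 8 rows; each row shifts and turns the commanded pose from where the row before left it; what a row does not reach is not made up. A row lasts 1/10 s, in which the tool goes at most 50 mm and 8.59 degrees, less where a joint would pass 70% of its speed; a pose out of reach is approached as far as the arm can. A call is refused whole if a number of a shift passes 5 or a number of a turn 1, either way. A call with a gripper value outside its range is refused whole. The fingers move at their own pace and stop on an object; FORCE is the grip in N (left out, the last holds). Time passes only in rows, so rows that do not move let the fingers close, or fill a call up. It gives the time, the measured TCP pose, the force and the opening at its end, in the units of the state.
- env.get_obs(): the state, without advancing time (a new reading comes with each control period).
- env.camera(name): name is "side" or "top" or "wrist"; returns the picture (400x640x3 uint8, red, green, blue); there is no depth.
- env.calibration(name): a dict with "intrinsics" (3x3 intrinsics, pixels), "rvec" (rotation vector, rad) and "tvec" (3), from world to camera coordinates, as OpenCV has them. Camera axes: x right, y down, z forward; pixel columns grow to the right and rows downward; lengths in mm; the calibration is good to about 2 mm. A picture is of the moment at which its call begins: read the wrist's pose just before it. calibration takes no time and is no camera call; for the wrist camera it gives the pose at the moment of the call.
- env.sign_off(): hands the job in, once; it reports no verdict.
The state is a dict: "t": time; "qpos": joint angles; "joint_vel": joint speeds; "joint_torque": joint torques, N m; "tool_pos": TCP position; "tool_rot": TCP orientation; "wrist_force": force on the tool from outside, world axes, zero at the start; "wrist_torque": the same for the moment, N m; "opening": finger opening in mm.
Only numpy, scipy, OpenCV 4.12 (cv2) and the standard library are available. Lean on these libraries where they do the work, as an engineer would, in place of code of your own. Each camera call takes 0.05 s, during which the arm holds its last target.

## Working session

There is one attempt and no reset: what is moved stays moved. The work goes in short steps, Python scripts to look and compute and a shell command to move; the robot and the scene stay as the last step left them, time stands still between calls to the robot, and variables do not carry over. Pictures are saved under pics/ and viewed, and the job is handed in when it is done.

```bash
ls; mkdir -p pics; python3 - <<'E'
from cell import env
import cv2,numpy as np
for n in ("top","side"):
    im=env.camera(n); cv2.imwrite(f"pics/{n}0.png",im[:,:,::-1]); print(n,env.calibration(n))
print(env.get_obs())
E
```

```text
pics
top {'intrinsics': array([[389.47850281,   0.        , 317.19183231],
       [  0.        , 389.47850281, 206.18145861],
       [  0.        ,   0.        ,   1.        ]]), 'rvec': array([ 2.11982051, -2.1262347 ,  0.18328777]), 'tvec': array([ 13.95726375, 538.8198536 , 878.36539307])}
side {'intrinsics': array([[365.38941734,   0.        , 317.25945663],
       [  0.        , 365.38941734, 193.2911164 ],
       [  0.        ,   0.        ,   1.        ]]), 'rvec': array([ 2.34689966, -0.18914451,  0.05640293]), 'tvec': array([-554.6350837 ,  122.44431337,  902.85830195])}
{'t': 0.1, 'qpos': array([ 1.10769536e+00,  5.27886296e-02,  1.40162374e+00, -2.83480974e-05,
        1.68857365e+00, -7.02829961e-02]), 'joint_vel': array([-0.00014015, -0.00275225, -0.00386009,  0.00123152, -0.00202534,
        0.00115134]), 'joint_torque': array([ 1.03573704e-03, -3.82581961e+01, -3.60985744e+01, -1.24716853e-04,
        4.77247537e-03,  1.06559966e-06]), 'tool_pos': array([200.84036518, 484.81521596, 252.5485676 ]), 'tool_rot': array([ 0.30710921,  1.54908108, -0.30924351]), 'wrist_force': array([ 0.12899087,  0.14529376, -0.8365224 ]), 'wrist_torque': array([-0.02635785, -0.00736085, -0.00405389]), 'opening': 85.52013308965782}
```

View pics/top0.png

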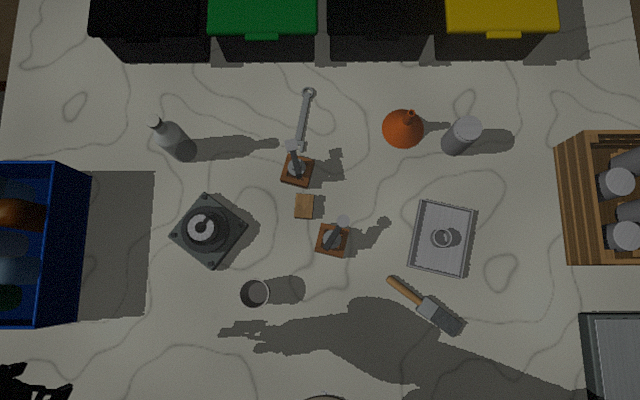

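View pics/side0.png

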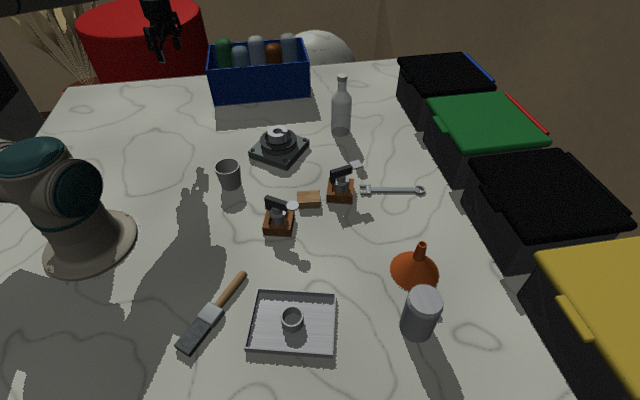

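```bash
cat > h.py <<'E'
import numpy as np,cv2
from cell import env
def cal(n):
    c=env.calibration(n); return np.array(c["intrinsics"]),cv2.Rodrigues(np.array(c["rvec"]))[0],np.array(c["tvec"]).reshape(3)
def ray(c,u,v):
    K,R,t=c; d=R.T@np.linalg.inv(K)@np.array([u,v,1.]); return -R.T@t,d
def atz(c,u,v,z):
    o,d=ray(c,u,v); return o+d*(z-o[2])/d[2]
def proj(c,P):
    K,R,t=c; p=K@(R@np.array(P,float).T+t[:,None]) ; return (p[:2]/p[2]).T
E
python3 - <<'E'
import cv2
t=cv2.imread('pics/top0.png');s=cv2.imread('pics/side0.png')
def crop(im,u0,v0,w,h,k,n):
    c=cv2.resize(im[v0:v0+h,u0:u0+w],None,fx=k,fy=k,interpolation=cv2.INTER_CUBIC)
    c=cv2.convertScaleAbs(c,alpha=1.5); cv2.imwrite('pics/'+n,c)
crop(t,265,130,100,75,8,'ca.png')
crop(t,265,190,100,75,8,'cb.png')
crop(t,160,185,100,75,8,'cd.png')
crop(t,400,190,100,90,6,'ct.png')
crop(s,240,115,133,100,6,'sd.png')
E
```

```text
(no output)
```

View pics/ca.png

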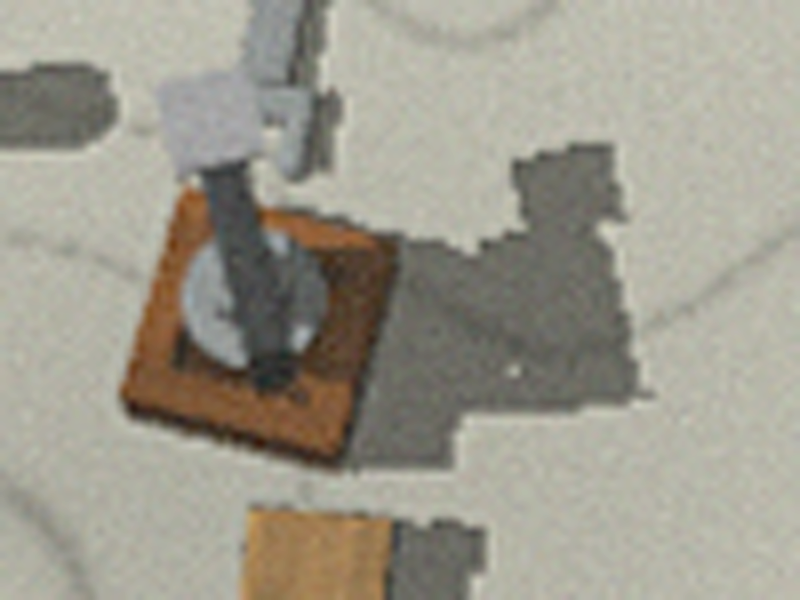

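View pics/cb.png

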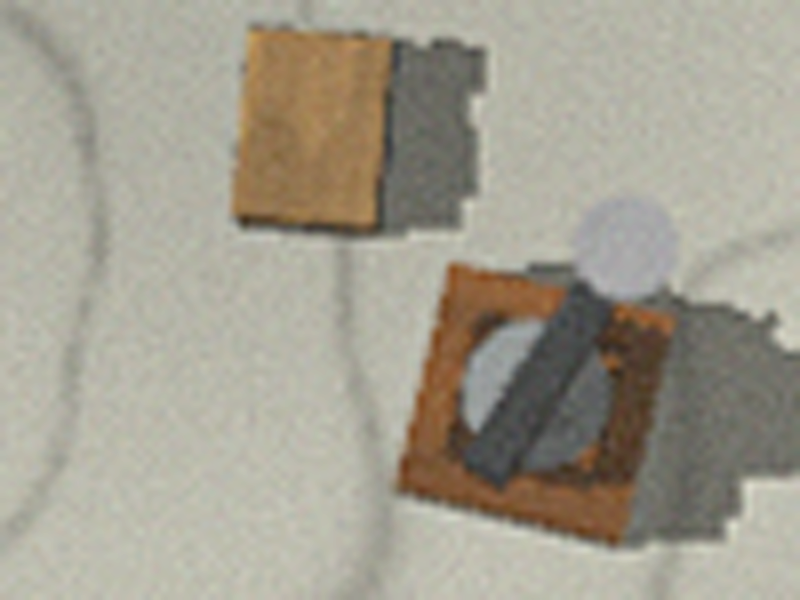

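View pics/cd.png

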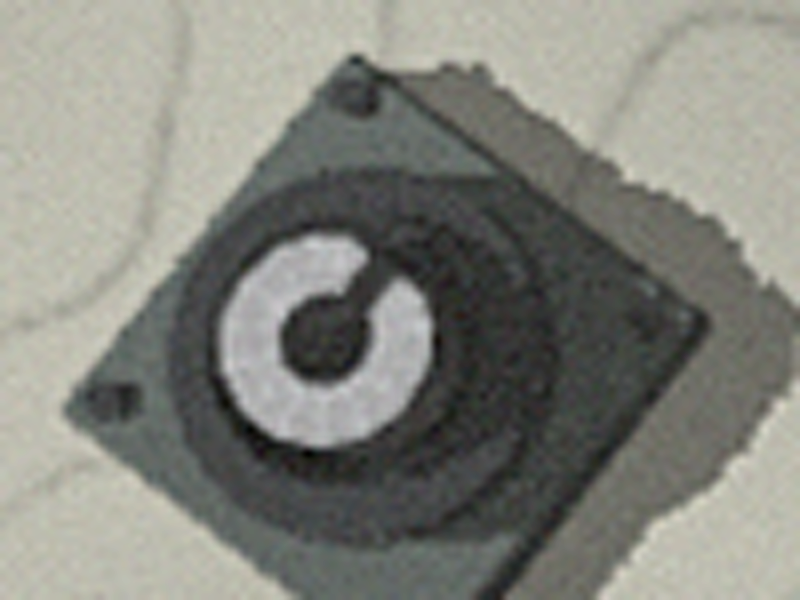

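View pics/ct.png

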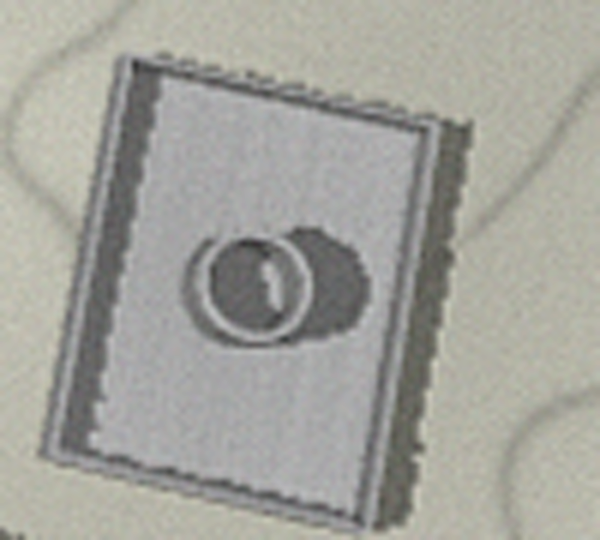

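View pics/sd.png

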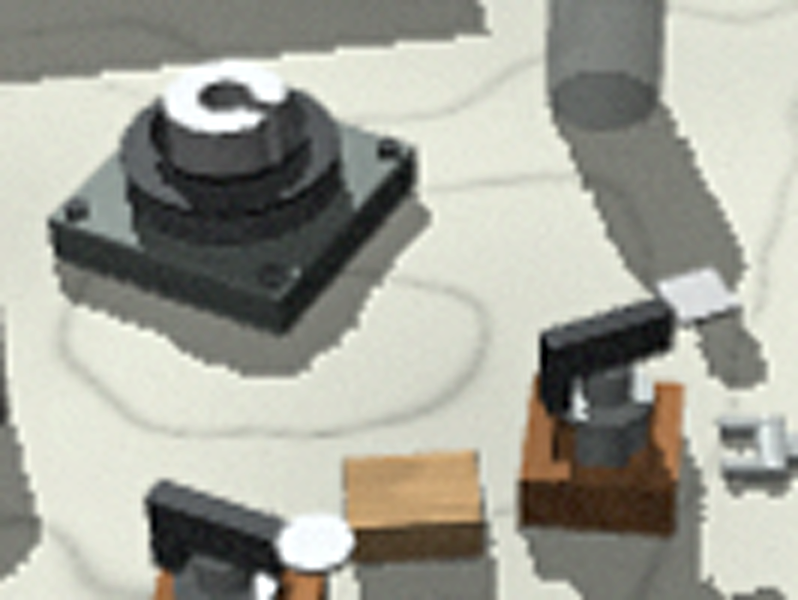

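```bash
python3 - <<'E'
from h import *
c=cal("top")
def cr(x,y,u0,v0,k): return (u0+(x+.5)/k-.5, v0+(y+.5)/k-.5)
def p(n,x,y,u0,v0,k,z):
    P=atz(c,*cr(x,y,u0,v0,k),z); print(n,P.round(1)); return P
ra=p('rej tag',627,247,265,190,8,95); rb=p('rej -x',486,476,265,190,8,95); rc=p('rej +x',593,297,265,190,8,95)
pa=p('pass tag',212,120,265,130,8,95); pb=p('pass -x',272,352,265,130,8,95);pc=p('pass +x',222,172,265,130,8,95)
h=p('hub',325,340,160,185,8,80); s=p('slot',385,265,160,185,8,80)
t=p('cup',260,288,400,190,6,31)
for n,a,b,dd in(('rej',ra,rb,74),('pass',pa,pb,73)):
    d=a-b; L=np.hypot(*d[:2]); print(n,L,'expect',dd,'yaw',np.degrees(np.arctan2(d[1],d[0])),'axis',b+d/L*30, a-d/L*(dd-30))
d=s-h; print('slot yaw',np.degrees(np.arctan2(d[1],d[0])))
print('reach',[np.hypot(*q[:2]) for q in (ra,pa,h,t)])
for q in(ra,pa,h,t): print(proj(cal("side"),[q]))
o=env.get_obs();print(cv2.Rodrigues(o['tool_rot'])[0].round(2))
E
```

```text
rej tag [497.7 -45.8  95. ]
rej -x [433.8  -5.8  95. ]
rej +x [483.6 -36.   95. ]
pass tag [676.5  72.5  95. ]
pass -x [606.7  54.6  95. ]
pass +x [660.7  69.4  95. ]
hub [485.7 279.3  80. ]
slot [507.3 263.2  80. ]
cup [ 464.8 -287.3   31. ]
rej 75.34210777953221 expect 74 yaw -32.00064436208756 axis [459.24099616 -21.7225318   95.        ] [460.37916011 -22.43375336  95.        ]
pass 72.06509386077006 expect 73 yaw 14.396508156884321 axis [635.79341716  62.01723243  95.        ] [634.88786865  61.78478591  95.        ]
slot yaw -36.75201020793362
reach [np.float64(499.7914120816886), np.float64(680.4086103436797), np.float64(560.3127552348816), np.float64(546.4318404924672)]
[[292.64452121 205.04358176]]
[[356.04731252 164.07049672]]
[[277.40081488 130.74301101]]
[[291.15283294 316.64143957]]
[[-0.    0.38  0.92]
 [-0.    0.92 -0.38]
 [-1.   -0.   -0.  ]]
```

```bash
python3 -m creep '1.6 -3.15 0 -0.1 -1;1.6 -3.15 0 -0.1 -1;1.6 -3.15 0 -0.1 -1;1.6 -3.15 0 -0.1 -1;1.6 -3.15 0 -0.1 -1;1.6 -3.15 0 -0.1 -1;1.6 -3.15 0 -0.1 -1;1.6 -3.15 0 -0.1 -1' 80
python3 -m creep '1.6 -3.15 0 -0.1 -1;1.6 -3.15 0 -0.1 -1;1.6 -3.15 0 -0.1 -1;1.6 -3.15 0 -0.1 -1;1.6 -3.15 0 -0.1 -1;1.6 -3.15 0 -0.1 -1;1.6 -3.15 0 -0.1 -1;1.6 -3.15 0 -0.1 -1'
cat > w.py <<'E'
from h import *
import sys,pickle
o=env.get_obs(); c=cal("wrist"); im=env.camera("wrist")
cv2.imwrite(f"pics/{sys.argv[1]}.png",cv2.convertScaleAbs(im[:,:,::-1],alpha=1.4)); pickle.dump(c,open(f"pics/{sys.argv[1]}.pkl","wb"))
R=cv2.Rodrigues(o['tool_rot'])[0]
print(o['t'],o['tool_pos'].round(1),'jaw yaw',np.degrees(np.arctan2(R[1,1],R[0,1])).round(2),'tilt',R[:,0].round(3),'F',o['wrist_force'].round(1),'op',round(o['opening'],1))
E
python3 w.py w1
```

```text
t: 0.9
tool_pos: [329.2, 231.7, 253.0]
tool_rot: [0.374, 1.538, -0.374]
wrist_force: [0.7, 0.6, -0.6]
opening: 85.2
t: 1.7
tool_pos: [457.2, -20.4, 253.0]
tool_rot: [0.44, 1.526, -0.439]
wrist_force: [-0.9, 1.0, 0.7]
opening: 85.5
1.7 [457.2 -20.4 253. ] jaw yaw 57.86 tilt [-0.  0. -1.] F [-0.9  1.   0.7] op 85.5
```

View pics/w1.png

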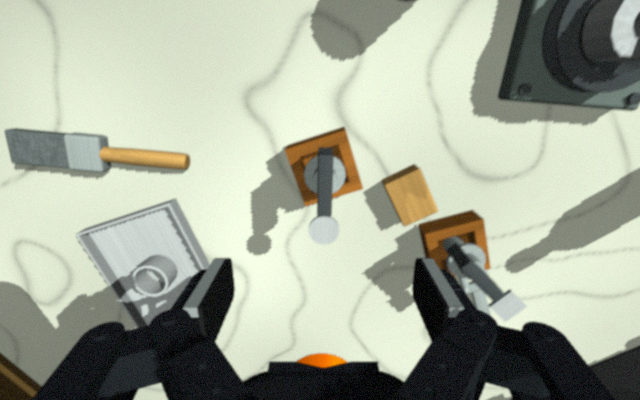

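```bash
python3 - <<'E'
import cv2
i=cv2.imread('pics/w1.png')
def crop(u0,v0,w,h,k,n): cv2.imwrite('pics/'+n,cv2.resize(i[v0:v0+h,u0:u0+w],None,fx=k,fy=k,interpolation=cv2.INTER_CUBIC))
crop(270,120,110,130,4,'w1a.png'); crop(415,200,120,120,5,'w1b.png')
E
```

```text
(no output)
```

View pics/w1a.png

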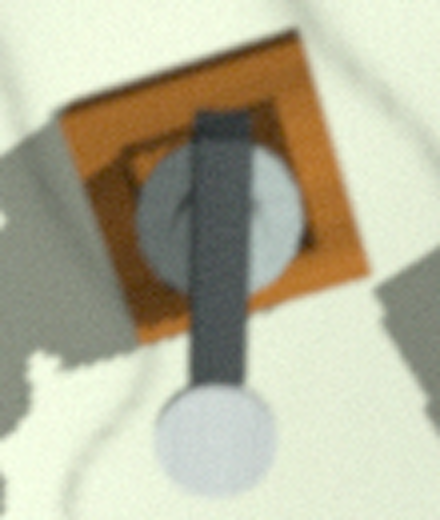

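View pics/w1b.png

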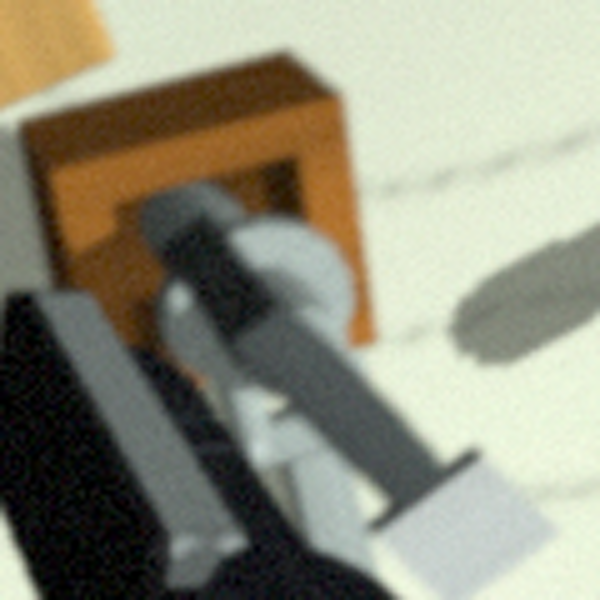

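```bash
python3 - <<'E'
from h import *
import pickle
c=pickle.load(open('pics/w1.pkl','rb'))
f=lambda x,y,u0,v0,k:(u0+(x+.5)/k-.5,v0+(y+.5)/k-.5)
a=atz(c,*f(215,440,270,120,4),95); b=atz(c,*f(221,142,270,120,4),95)
m=atz(c,*f(218,384,270,120,4),95)
d=a-b;L=np.hypot(*d[:2]);print(a,b,m,L,np.degrees(np.arctan2(d[1],d[0])),a-d/L*44,b+d/L*30)
a=atz(c,*f(470,535,415,200,5),95);print('pass tag',a)
E
```

```text
[498.02541626 -45.24253875  95.        ] [436.75032094  -5.17832192  95.        ] [485.9691018  -36.82633745  95.        ] 73.21051001481663 -33.17833573241939 [461.19867932 -21.16367985  95.        ] [461.85945977 -21.59572572  95.        ]
pass tag [678.61650092  73.40161507  95.        ]
```

```bash
python3 -m creep '0.3 -0.1 -3 -0.1 -1;0.1 0 -3 0 -1;0 0 -3 0 -1;0 0 -3 0 -1;0 0 -2.5 0 -1;0 0 -1.5 0 -1;0 0 -0.7 0 -1;0 0 0 0 -1'
python3 -m creep '0 0 0 0 1;0 0 0 0 1;0 0 0 0 1;0 0 0 0 1;0 0 0 0 1;0 0 0 0 1;0 0 0 0 1;0 0 0 0 1'
python3 w.py w2
```

```text
t: 2.55
tool_pos: [460.4, -19.9, 85.5]
tool_rot: [0.447, 1.526, -0.448]
wrist_force: [0.4, 0.3, 0.3]
opening: 85.4
t: 3.35
tool_pos: [461.4, -20.1, 87.2]
tool_rot: [0.447, 1.523, -0.447]
wrist_force: [-0.7, 0.3, 5.5]
opening: 19.4
3.35 [461.4 -20.1  87.2] jaw yaw 57.29 tilt [ 0.002 -0.    -1.   ] F [-0.7  0.3  5.5] op 19.4
```

View pics/w2.png

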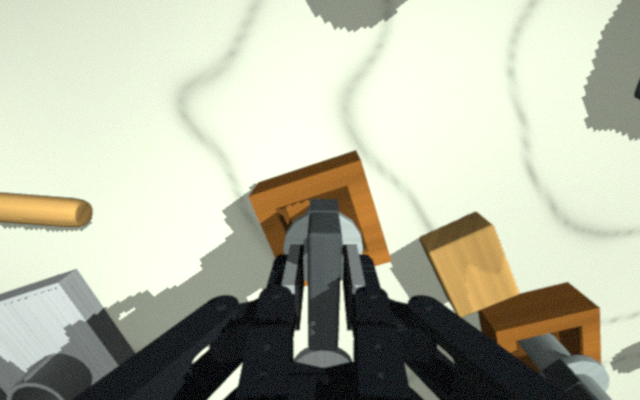

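```bash
python3 -m creep '0 0 0 0 1;0 0 0 0 1;0 0 0 0 1;0 0 0 0 1;0 0 0 0 1;0 0 0 0 1;0 0 0 0 1;0 0 0 0 1'
```

```text
t: 4.2
tool_pos: [461.4, -20.1, 87.2]
tool_rot: [0.447, 1.523, -0.447]
wrist_force: [-0.5, -0.8, 6.6]
opening: 19.4
```

```bash
python3 - <<'E'
import cv2
i=cv2.imread('pics/w2.png')
cv2.imwrite('pics/w2a.png',cv2.resize(i[180:380,240:400],None,fx=3.7,fy=3,interpolation=cv2.INTER_CUBIC))
from cell import env
s=env.camera('side');s=cv2.convertScaleAbs(s[150:250,220:370,::-1],alpha=1.4)
cv2.imwrite('pics/s2.png',cv2.resize(s,None,fx=5,fy=5,interpolation=cv2.INTER_CUBIC))
E
```

```text
(no output)
```

View pics/w2a.png

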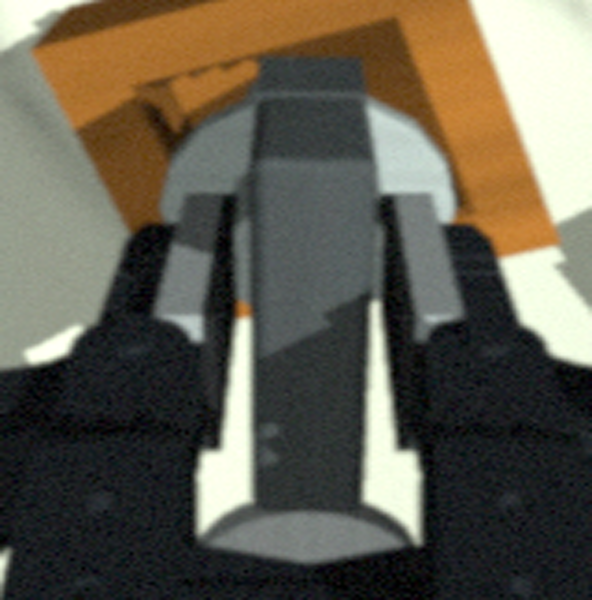

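View pics/s2.png

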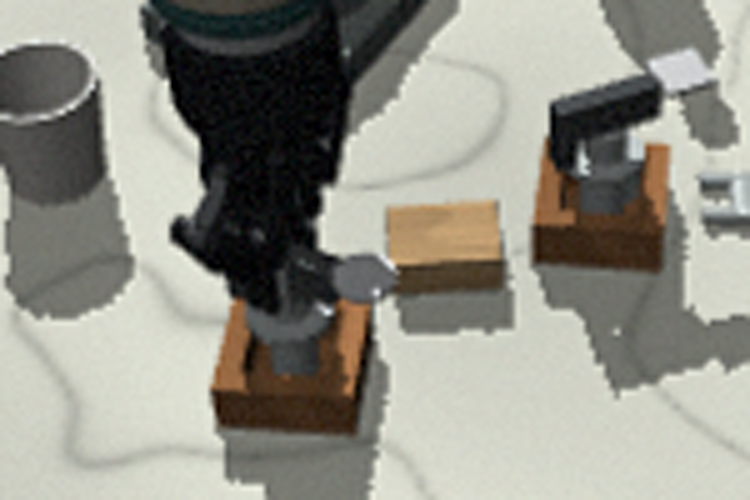

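The jaws stopped at 19 mm with an upward push of about 6 N. The tips are resting on the collar, so the 22 mm tip length holds for the open jaws and they reach about 11 mm further when nearly shut. I'll open, raise about 12 mm and close again.

```bash
python3 -m creep '0 0 0 0 0.3;0 0 0.4 0 0.3;0 0 0.4 0 0.3;0 -0.1 0.4 0 0.3;0 0 0 0 1;0 0 0 0 1;0 0 0 0 1;0 0 0 0 1' 80;python3 w.py w3
```

```text
t: 5.05
tool_pos: [461.5, -21.0, 99.2]
tool_rot: [0.447, 1.522, -0.447]
wrist_force: [-0.7, 0.2, 4.9]
opening: 12.0
5.05 [461.5 -21.   99.2] jaw yaw 57.29 tilt [ 0.002 -0.    -1.   ] F [-0.7  0.2  4.9] op 12.0
```

View pics/w3.png

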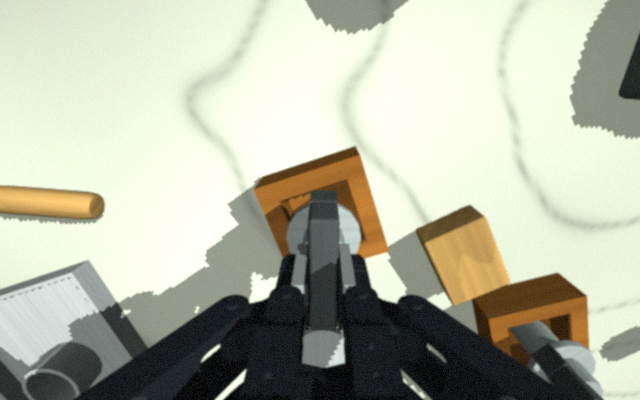

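```bash
python3 -m creep '0 0 1 0 1;0 0 1 0 1;0 0 2 0 1;0 0 2 0 1;0 0 2 0 1;0 0 1 0 1;0 0 0 0 1;0 0 0 0 1';python3 w.py w4; python3 - <<'E'
import cv2
from cell import env
s=env.camera('side');s=cv2.convertScaleAbs(s[130:250,220:370,::-1],alpha=1.4)
cv2.imwrite('pics/s4.png',cv2.resize(s,None,fx=5,fy=5,interpolation=cv2.INTER_CUBIC))
E
```

```text
t: 5.9
tool_pos: [460.6, -20.9, 187.6]
tool_rot: [0.447, 1.525, -0.447]
wrist_force: [0.6, 0.7, -2.4]
opening: 12.0
5.9 [460.6 -20.9 187.6] jaw yaw 57.3 tilt [-0.001  0.    -1.   ] F [ 0.6  0.7 -2.4] op 12.0
```

View pics/s4.png

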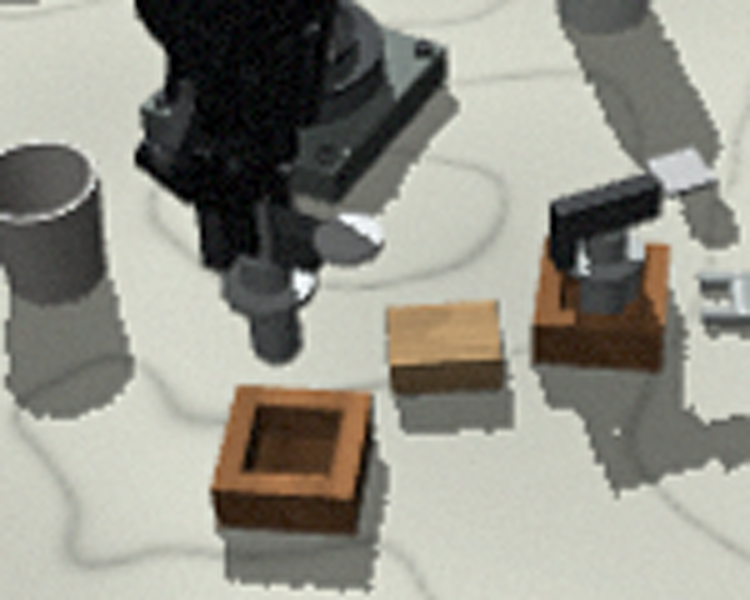

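View pics/w4.png

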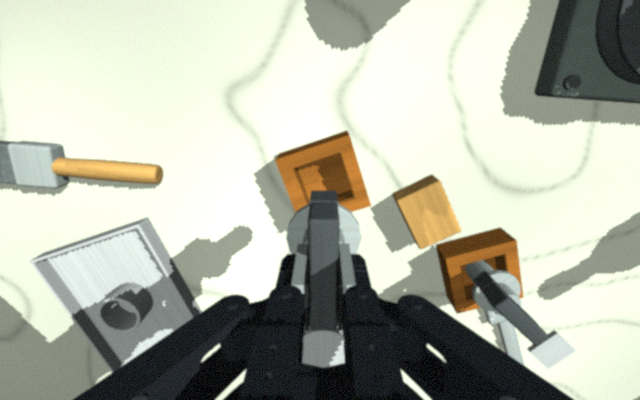

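```bash
python3 -m creep '0.1 -3 0 0 1;0.1 -4 0 0 1;0.1 -4 0 0 1;0.1 -4 0 0 1;0.1 -4 0 0 1;0 -4 0 0 1;0 -2.6 0 0 1;0 -1 0 0 1';python3 w.py w5; python3 - <<'E'
import cv2
from cell import env
for n,(u,v,w,h,k) in {'side':(230,180,120,190,3),'top':(390,180,110,110,5)}.items():
    s=env.camera(n);s=cv2.convertScaleAbs(s[v:v+h,u:u+w,::-1],alpha=1.4)
    cv2.imwrite(f'pics/5{n}.png',cv2.resize(s,None,fx=k,fy=k,interpolation=cv2.INTER_CUBIC))
E
```

```text
t: 6.8
tool_pos: [465.1, -289.0, 186.8]
tool_rot: [0.45, 1.526, -0.449]
wrist_force: [0.8, 0.5, -3.4]
opening: 11.9
6.8 [ 465.1 -289.   186.8] jaw yaw 57.15 tilt [-0.002  0.001 -1.   ] F [ 0.8  0.5 -3.4] op 11.9
```

View pics/w5.png

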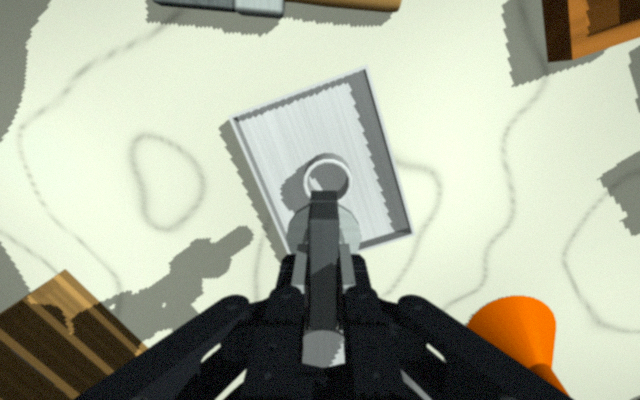

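View pics/5side.png

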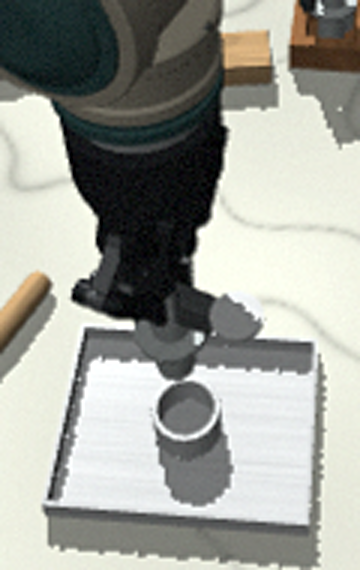

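```bash
python3 - <<'E'
from h import *
import pickle
c=pickle.load(open('pics/w5.pkl','rb'))
print(atz(c,326.5,178,31), atz(cal("side"),292.2,316.8,31))
# foot expected: axis offset
print(proj(c,[[464.6,-289.7,95+50]]))
E
```

```text
[ 462.70100498 -283.28471818   31.        ] [ 466.84861809 -287.92928406   31.        ]
[[320.74653873 241.27415739]]
```

```bash
python3 -m creep '0 0.2 -1.5 0 1;0.1 0.1 -2 0 1;0 0 -2 0 1;0 0 -1.5 0 1;0 0 -1 0 1;0 0 -0.7 0 1;0 0 0 0 1;0 0 0 0 1';python3 w.py w6; python3 - <<'E'
import cv2
from cell import env
for n,(u,v,w,h,k) in {'side':(230,220,120,150,4)}.items():
    s=env.camera(n);s=cv2.convertScaleAbs(s[v:v+h,u:u+w,::-1],alpha=1.4)
    cv2.imwrite(f'pics/6{n}.png',cv2.resize(s,None,fx=k,fy=k,interpolation=cv2.INTER_CUBIC))
E
```

```text
t: 7.75
tool_pos: [467.3, -284.1, 102.0]
tool_rot: [0.447, 1.523, -0.447]
wrist_force: [0.7, -0.6, -2.4]
opening: 12.2
7.75 [ 467.3 -284.1  102. ] jaw yaw 57.3 tilt [ 0.001 -0.001 -1.   ] F [ 0.7 -0.6 -2.4] op 12.2
```

View pics/6side.png

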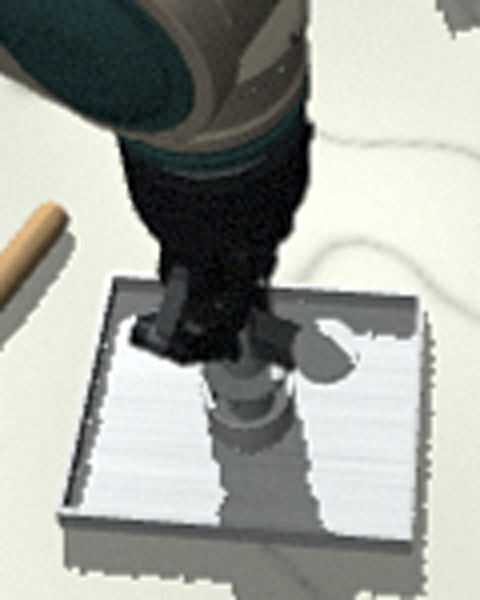

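```bash
python3 -m creep '-0.1 -0.2 -0.2 0 1;0 0 -0.1 0 1;0 0 -0.1 0 1;0 0 -0.1 0 1;0 0 0 0 1;0 0 0 0 1;0 0 0 0 1;0 0 0 0 1'
```

```text
t: 8.65
tool_pos: [466.0, -285.9, 96.3]
tool_rot: [0.447, 1.524, -0.447]
wrist_force: [-0.2, -0.2, -1.9]
opening: 12.2
```

```bash
python3 -m creep '0 0 -0.1 0 1;0 0 0 0 1;0 0 -0.1 0 1;0 0 0 0 1;0 0 0 0 1;0 0 0 0 1;0 0 0 0 1;0 0 0 0 1'
```

```text
t: 9.45
tool_pos: [466.4, -286.2, 96.3]
tool_rot: [0.447, 1.522, -0.447]
wrist_force: [-3.7, 3.8, 10.5]
opening: 11.8
```

```bash
python3 -m creep '0 0 0.15 0 1;0 0 0 0 0.6;0 0 0 0 0.4;0 0 0 0 0.2;0 0 0 0 -0.2;0 0 0 0 -0.6;0 0 0 0 -1;0 0 0 0 -1';python3 -m creep '0 0 1 0 -1;0 0 3 0 -1;0 0 4 0 -1;0 0 4 0 -1;0 0 2 0 -1;0 0 1 0 -1;0 0 0 0 -1;0 0 0 0 -1';python3 w.py w7; python3 - <<'E'
import cv2
from cell import env
for n,(u,v,w,h,k) in {'side':(230,220,120,150,4)}.items():
    s=env.camera(n);s=cv2.convertScaleAbs(s[v:v+h,u:u+w,::-1],alpha=1.4)
    cv2.imwrite(f'pics/7{n}.png',cv2.resize(s,None,fx=k,fy=k,interpolation=cv2.INTER_CUBIC))
E
```

```text
t: 10.25
tool_pos: [466.0, -286.0, 95.8]
tool_rot: [0.447, 1.524, -0.447]
wrist_force: [-0.1, 0.6, 0.2]
opening: 85.8
t: 11.05
tool_pos: [465.6, -285.7, 244.4]
tool_rot: [0.448, 1.526, -0.447]
wrist_force: [-0.5, 0.9, -0.2]
opening: 85.0
11.05 [ 465.6 -285.7  244.4] jaw yaw 57.29 tilt [-0.002  0.001 -1.   ] F [-0.5  0.9 -0.2] op 85.0
```

View pics/7side.png

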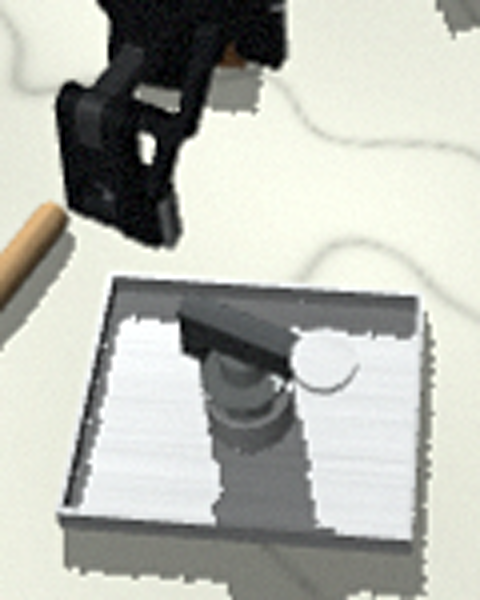

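View pics/w7.png

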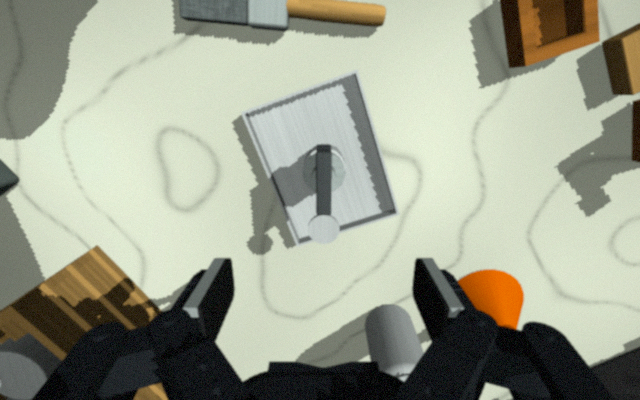

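```bash
python3 -m creep '1 2 0 0.5 -1;1 2 0 0.5 -1;1.1 2.2 0 0.5 -1;1.1 2.2 0 0.5 -1;1.1 2.2 0 0.5 -1;1.1 2.2 0 0.5 -1;1.1 2.2 0 0.5 -1;1.1 2.2 0 0.5 -1';python3 -m creep '1.1 2.2 0 0.5 -1;1.1 2.2 0 0.5 -1;1.1 2.2 0 0.5 -1;1.1 2.2 0 0.5 -1;1.1 2.2 0 0.5 -1;1 2.2 0 0.5 -1;1 2.2 0 0.5 -1;1 2.2 0 0.3 -1';python3 w.py w8;  python3 - <<'E'
import cv2
i=cv2.imread('pics/w8.png')
cv2.imwrite('pics/w8a.png',cv2.resize(i[100:250,250:400],None,fx=4,fy=4,interpolation=cv2.INTER_CUBIC))
E
```

```text
t: 11.95
tool_pos: [551.9, -112.9, 244.3]
tool_rot: [0.118, 1.57, -0.117]
wrist_force: [-0.5, -1.1, 0.1]
opening: 85.4
t: 12.75
tool_pos: [636.9, 63.0, 244.1]
tool_rot: [-0.194, 1.565, 0.195]
wrist_force: [-0.2, 0.8, 0.1]
opening: 85.7
12.75 [636.9  63.  244.1] jaw yaw 104.2 tilt [-0.003 -0.    -1.   ] F [-0.2  0.8  0.1] op 85.7
```

View pics/w8.png

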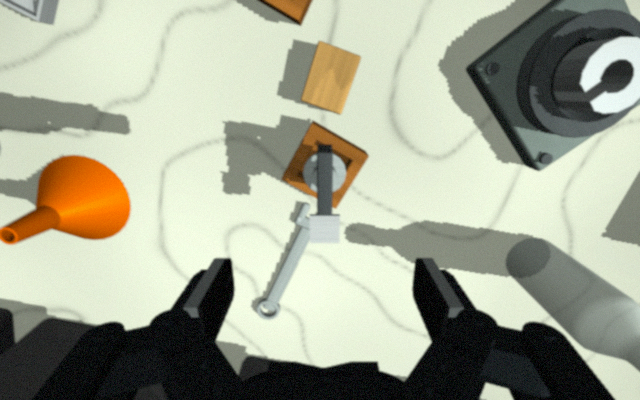

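View pics/w8a.png

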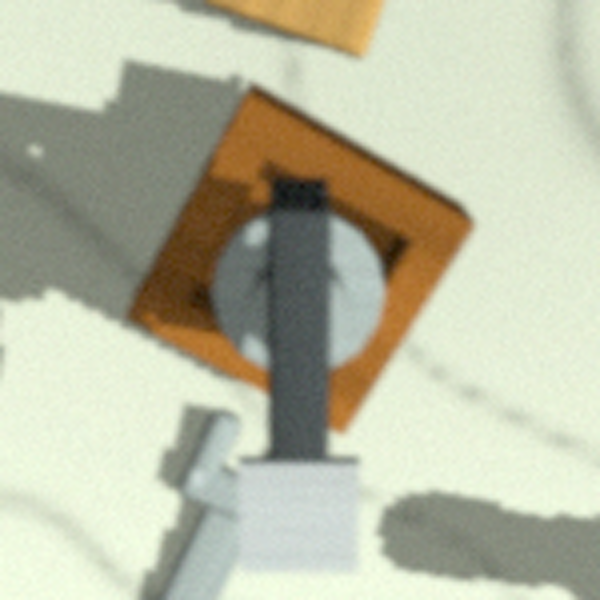

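```bash
python3 - <<'E'
from h import *
import pickle
f=lambda x,y,u0,v0,k:(u0+(x+.5)/k-.5,v0+(y+.5)/k-.5)
c=pickle.load(open('pics/w8.pkl','rb'))
a=atz(c,*f(299,516,250,100,4),95); b=atz(c,*f(299,211,250,100,4),95)
d=a-b;L=np.hypot(*d[:2]);print(L,np.degrees(np.arctan2(d[1],d[0])),a-d/L*43,b+d/L*30)
c=pickle.load(open('pics/w7.pkl','rb'))
a=atz(c,323.3,229,92);print('rej tag',a,a[:2]-44*np.array([np.cos(np.radians(-32.7)),np.sin(np.radians(-32.7))]))
E
```

```text
72.16123725940149 14.273354941168105 [635.91076668  64.27996448  95.        ] [636.72363722  64.48676005  95.        ]
rej tag [ 503.12851982 -309.06251009   92.        ] [ 466.10204542 -285.29193599]
```

```bash
python3 -m creep '-0.1 0 -2 0 -1;0 0 -3 0 -1;0 0 -3 0 -1;0 0 -3 0 -1;0 0 -2 0 -1;0 0 -1 0 -1;0 0 -0.5 0 -1;0 0 0 0 -1' 100;python3 -m creep '0 0 0 0 1;0 0 0 0 1;0 0 0 0 1;0 0 0 0 1;0 0 0 0 1;0 0 0 0 1;0 0 0 0 1;0 0 0 0 1'
```

```text
t: 13.6
tool_pos: [635.9, 62.0, 100.6]
tool_rot: [-0.193, 1.563, 0.193]
wrist_force: [0.2, -0.3, 0.2]
opening: 85.6
t: 14.4
tool_pos: [636.2, 62.2, 101.4]
tool_rot: [-0.193, 1.561, 0.193]
wrist_force: [0.5, -0.1, 3.7]
opening: 11.5
```

```bash
python3 -m creep '0 0 1 0 1;0 0 1 0 1;0 0 2 0 1;0 0 2 0 1;0 0 2 0 1;0 0 2 0 1;0 0 1 0 1;0 0 0 0 1'; python3 -m creep '-0.9 1.2 0 -0.5 1;-0.9 1.2 0 -0.5 1;-0.9 1.2 0 -0.5 1;-0.9 1.2 0 -0.5 1;-0.9 1.2 0 -0.5 1;-0.9 1.2 0 -0.5 1;-0.9 1.2 0 -0.5 1;-0.9 1.2 0 -0.5 1';python3 w.py w9
```

```text
t: 15.2
tool_pos: [636.5, 62.0, 212.8]
tool_rot: [-0.193, 1.559, 0.193]
wrist_force: [-0.1, -0.3, -3.0]
opening: 11.5
t: 16.0
tool_pos: [563.0, 158.4, 209.1]
tool_rot: [0.137, 1.569, -0.138]
wrist_force: [0.4, 0.3, -2.4]
opening: 11.6
16.0 [563.  158.4 209.1] jaw yaw 79.97 tilt [-0.003 -0.    -1.   ] F [ 0.4  0.3 -2.4] op 11.6
```

View pics/w9.png

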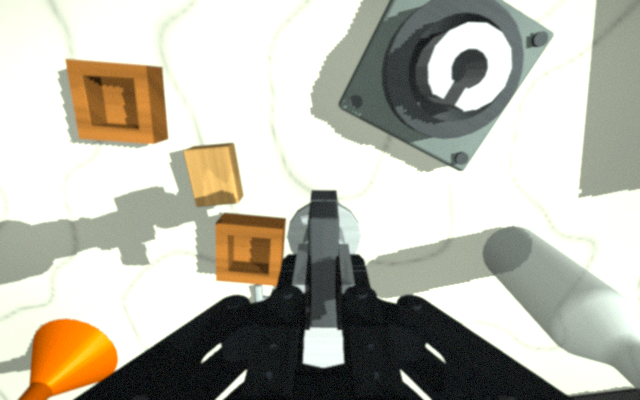

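```bash
cat > fit.py <<'E'
from h import *
import pickle
from scipy.optimize import minimize
def model(c,p,shape,S=8):
    x,y,a=p; m=np.zeros(shape,np.uint8)
    h=np.arcsin(5.25/30);hi=np.arcsin(5.25/13.25)
    th=np.linspace(h,2*np.pi-h,200); ti=np.linspace(2*np.pi-hi,hi,200)
    P=np.concatenate([np.c_[30*np.cos(th),30*np.sin(th)],np.c_[13.25*np.cos(ti),13.25*np.sin(ti)]])
    R=np.array([[np.cos(a),-np.sin(a)],[np.sin(a),np.cos(a)]]); P=P@R.T+[x,y]
    uv=proj(c,np.c_[P,np.full(len(P),80.)])
    return uv
def run(name,im,c,thr,box):
    u0,v0,u1,v1=box; S=8
    g=cv2.cvtColor(im,cv2.COLOR_BGR2GRAY)[v0:v1,u0:u1]
    g=cv2.resize(g,None,fx=S,fy=S,interpolation=cv2.INTER_CUBIC)
    m=(g>thr).astype(np.uint8)
    n,l,st,ce=cv2.connectedComponentsWithStats(m)
    q=proj(c,[[485.7,279.3,80]])[0]
    # component with most overlap with initial model
    def draw(p):
        uv=(model(c,p,None)-[u0,v0]+.5)*S-.5
        z=np.zeros(g.shape,np.uint8); cv2.fillPoly(z,[np.round(uv*16).astype(np.int32)],1,shift=4); return z
    z=draw((485.7,279.3,np.radians(-36.75)))
    k=np.bincount(l[z>0])[1:].argmax()+1; t=(l==k)
    f=lambda p:(draw((p[0],p[1],p[2]/20))!=t).sum()/t.sum()
    best=min((minimize(f,[485.7+dx,279.3+dy,-0.64*20],method='Nelder-Mead',options=dict(initial_simplex=np.array([[485.7+dx,279.3+dy,-12.8],[488.7,279.3,-12.8],[485.7,282.3,-12.8],[485.7,279.3,-11]]))) for dx,dy in((0,0),(3,3),(-3,-3))),key=lambda r:r.fun)
    print(name,best.x[:2].round(2),np.degrees(best.x[2]/20).round(2),'err',round(best.fun,3))
    vis=cv2.cvtColor(g,cv2.COLOR_GRAY2BGR); uv=(model(c,(best.x[0],best.x[1],best.x[2]/20),None)-[u0,v0]+.5)*S
    cv2.polylines(vis,[uv.astype(np.int32)],True,(0,0,255),1); cv2.imwrite(f'pics/fit_{name}.png',cv2.resize(vis,(600,int(600*vis.shape[0]/vis.shape[1]))))
run('top',cv2.imread('pics/top0.png'),cal('top'),110,(175,200,235,250))
run('side',cv2.imread('pics/side0.png'),cal('side'),110,(255,115,305,150))
run('w9',cv2.imread('pics/w9.png'),pickle.load(open('pics/w9.pkl','rb')),190,(410,10,530,130))
E
python3 fit.py
```

```text
Traceback (most recent call last):
  File "fit.py", line 30, in <module>
    run('top',cv2.imread('pics/top0.png'),cal('top'),110,(175,200,235,250))
    ~~~^^^^^^^^^^^^^^^^^^^^^^^^^^^^^^^^^^^^^^^^^^^^^^^^^^^^^^^^^^^^^^^^^^^^
  File "fit.py", line 23, in run
    z=draw((485.7,279.3,np.radians(-36.75)))
  File "fit.py", line 21, in draw
    uv=(model(c,p,None)-[u0,v0]+.5)*S-.5
        ~~~~~^^^^^^^^^^
  File "fit.py", line 5, in model
    x,y,a=p; m=np.zeros(shape,np.uint8)
               ~~~~~~~~^^^^^^^^^^^^^^^^
TypeError: Use () not None as shape arguments
```

```bash
sed -i 's/; m=np.zeros(shape,np.uint8)//' fit.py; python3 fit.py; python3 -c "
import cv2,numpy as np
a=[cv2.resize(cv2.imread(f'pics/fit_{n}.png'),(260,220)) for n in('top','side','w9')];cv2.imwrite('pics/fits.png',np.hstack(a))"
```

```text
top [486.21 278.97] -34.22 err 0.254
side [484.01 281.34] -36.82 err 0.73
w9 [486.6  281.04] -36.53 err 0.044
```

View pics/fits.png

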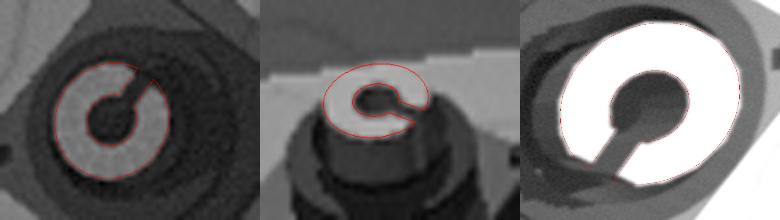

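```bash
sed -i "s/cal('top'),110/cal('top'),75/; s/cal('side'),110/cal('side'),140/" fit.py; python3 fit.py
```

```text
top [485.88 279.41] -36.46 err 0.046
side [483.84 282.77] -40.78 err 0.751
w9 [486.6  281.04] -36.53 err 0.044
```

```bash
python3 -m creep '-1.1 1.7 0 -0.6 1;-1.1 1.7 0 -0.6 1;-1.1 1.7 0 -0.6 1;-1.1 1.7 0 -0.6 1;-1.1 1.7 0 -0.6 1;-1.1 1.7 0 -0.6 1;-1.1 1.95 0 -0.6 1;0 0 0 -0.2 1';python3 w.py w10; python3 - <<'E'
import cv2
from cell import env
for n,(u,v,w,h,k) in {'side':(230,80,110,90,6),'top':(160,170,110,90,6)}.items():
    s=env.camera(n);cv2.imwrite(f'pics/{n}10.png',s[:,:,::-1]);s=cv2.convertScaleAbs(s[v:v+h,u:u+w,::-1],alpha=1.4)
    cv2.imwrite(f'pics/10{n}.png',cv2.resize(s,None,fx=k,fy=k,interpolation=cv2.INTER_CUBIC))
E
```

```text
t: 16.85
tool_pos: [485.5, 281.1, 209.6]
tool_rot: [0.494, 1.515, -0.496]
wrist_force: [0.8, -0.1, -3.3]
opening: 11.8
16.85 [485.5 281.1 209.6] jaw yaw 53.78 tilt [-0.002 -0.    -1.   ] F [ 0.8 -0.1 -3.3] op 11.8
```

View pics/w10.png

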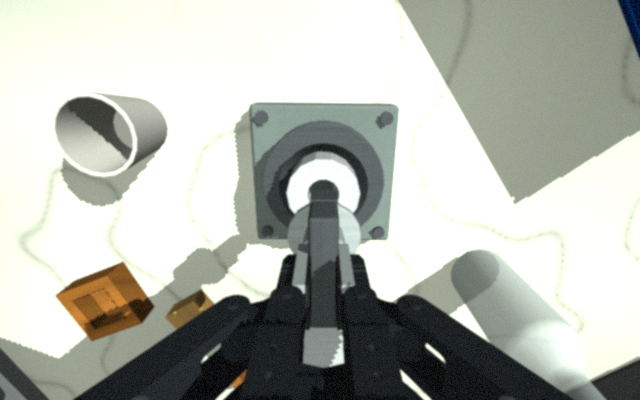

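View pics/10side.png

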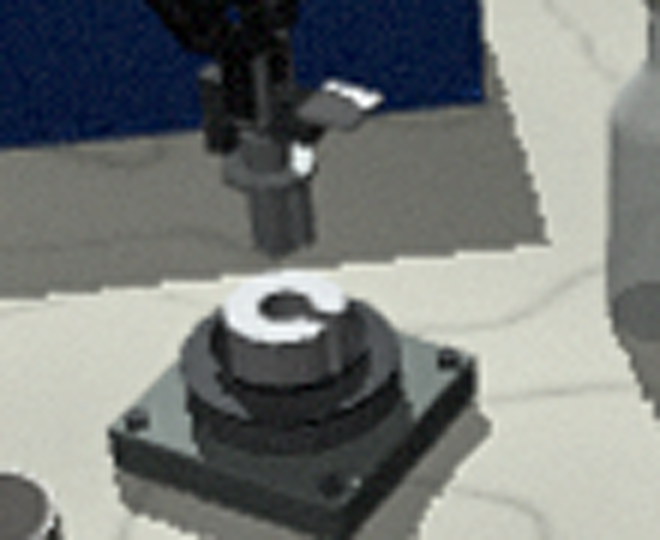

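View pics/10top.png

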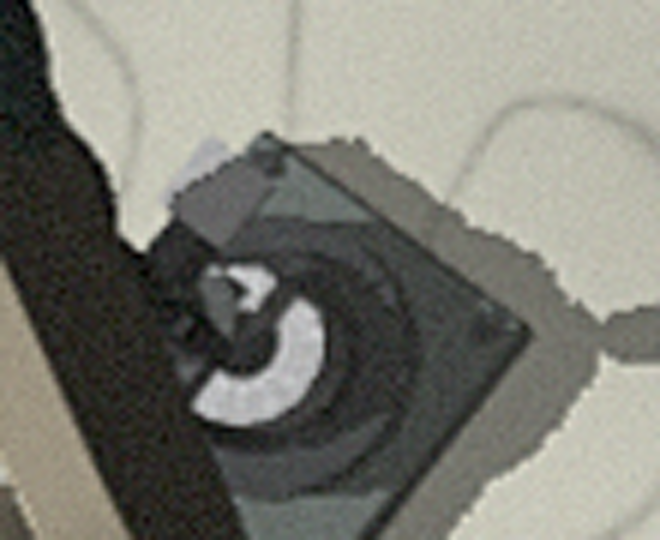

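```bash
python3 - <<'E'
from h import *
c=cal('side'); 
x,y,f=485.5,281.1,114.2
a=np.radians(-36.2);X=np.array([np.cos(a),np.sin(a),0]);Y=np.array([-np.sin(a),np.cos(a),0])
def pr(n,P): print(n,((proj(c,[P])[0]-[230,80]+.5)*6-.5).round(0))
o=np.array([x,y,f])
pr('foot',o); pr('collar bot',o+[0,0,42]);pr('collar top',o+[0,0,48])
th=np.linspace(0,6.28,200)
for r,z in((12,3),(22,42),(22,48)):
    uv=(proj(c,[o+r*np.cos(t)*X+r*np.sin(t)*Y+[0,0,z] for t in th])-[230,80]+.5)*6-.5; print(r,z,uv.min(0).round(),uv.max(0).round())
pr('tag',o+43*X+[0,0,87]); pr('keyend',o+19.5*X+[0,0,6])
pr('hub',[486.1,279.9,80])
uv=(proj(c,[np.array([486.1,279.9,80])+30*np.cos(t)*X+30*np.sin(t)*Y for t in th])-[230,80]+.5)*6-.5; print('ring',uv.min(0).round(),uv.max(0).round())
E
```

```text
foot [280. 247.]
collar bot [271. 171.]
collar top [270. 160.]
12 3 [254. 228.] [304. 255.]
22 42 [225. 147.] [318. 197.]
22 48 [223. 135.] [317. 186.]
tag [342. 107.]
keyend [313. 246.]
hub [288. 306.]
ring [227. 272.] [348. 342.]
```

```bash
python3 - <<'E'
from h import *
import pickle
c=pickle.load(open('pics/w10.pkl','rb'))
a=np.radians(-36.2);X=np.array([np.cos(a),np.sin(a),0])
o=np.array([485.5,281.1,203.2])
print('bar top ends',proj(c,[o-30*X,o,o+28*X]))
print('collar',proj(c,[[485.5,281.1,114.2+48]]))
print('line at z80',proj(c,[[485.5,281.1,80]]), 'at ring 486.1,279.9', proj(c,[[486.1,279.9,80]]))
i=cv2.imread('pics/w10.png')
cv2.imwrite('pics/w10a.png',cv2.resize(i[140:270,260:390],None,fx=4.5,fy=4.5,interpolation=cv2.INTER_CUBIC))
E
```

```text
bar top ends [[321.86907409 217.38778451]
 [321.97958601 276.61924068]
 [322.07031056 325.2451887 ]]
collar [[322.34352308 236.95893422]]
line at z80 [[322.75170355 192.47717216]] at ring 486.1,279.9 [[322.01853631 193.82926513]]
```

View pics/w10a.png

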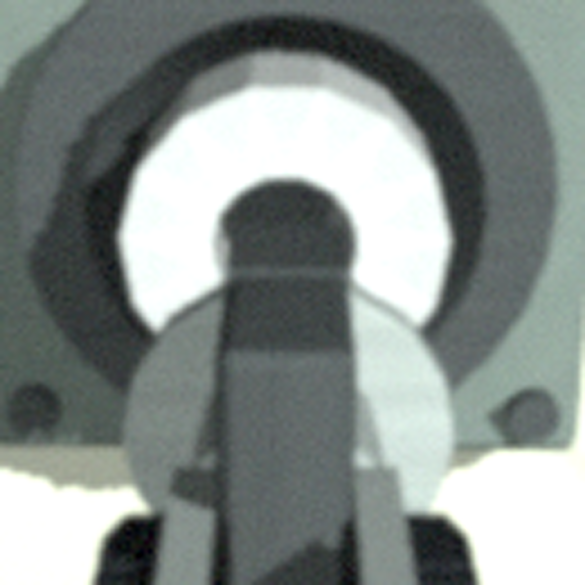

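```bash
python3 -m creep '0.03 -0.05 -0.8 -0.05 1;0 0 -0.8 0 1;0 0 -0.8 0 1;0 0 -0.6 0 1;0 0 -0.4 0 1;0 0 -0.3 0 1;0 0 -0.2 0 1;0 0 0 0 1' 110;python3 w.py w11; python3 - <<'E'
import cv2
from cell import env
for n,(u,v,w,h,k) in {'side':(230,80,110,90,6)}.items():
    s=env.camera(n);s=cv2.convertScaleAbs(s[v:v+h,u:u+w,::-1],alpha=1.4)
    cv2.imwrite(f'pics/11{n}.png',cv2.resize(s,None,fx=k,fy=k,interpolation=cv2.INTER_CUBIC))
E
```

```text
t: 17.8
tool_pos: [487.2, 279.1, 171.7]
tool_rot: [0.5, 1.512, -0.5]
wrist_force: [0.1, 0.1, -3.8]
opening: 11.0
17.8 [487.2 279.1 171.7] jaw yaw 53.4 tilt [-0. -0. -1.] F [ 0.1  0.1 -3.8] op 11.0
```

View pics/11side.png

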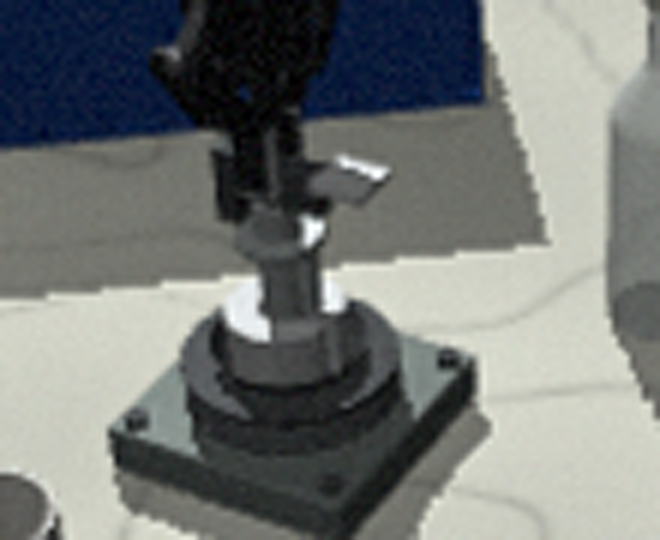

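```bash
python3 -m creep '0 0 0 0 1;0 0 0 0 1;0 0 0 0 1;0 0 0 0 1;0 0 0 0 1;0 0 0 0 1;0 0 0 0 1;0 0 0 0 1'; python3 - <<'E'
from cell import env
for i in range(3):
    env.camera('wrist'); print(env.get_obs()['tool_pos'])
E
```

```text
t: 18.7
tool_pos: [487.3, 279.0, 171.8]
tool_rot: [0.5, 1.512, -0.5]
wrist_force: [0.7, 0.4, -2.9]
opening: 11.3
[487.23379639 279.0460048  171.79231195]
[487.23953839 279.05321003 171.83724654]
[487.23646895 279.04466963 171.81393179]
```

```bash
python3 -m creep '-0.12 0.12 0 0 1;0 0 -0.1 0 1;0 0 -0.15 0 1;0 0 -0.15 0 1;0 0 -0.1 0 1;0 0 0 0 1;0 0 0 0 1;0 0 0 0 1'
```

```text
t: 19.65
tool_pos: [486.1, 280.2, 166.9]
tool_rot: [0.5, 1.512, -0.5]
wrist_force: [0.0, 0.3, -3.5]
opening: 10.7
```

```bash
python3 w.py w12; python3 - <<'E'
import cv2
i=cv2.imread('pics/w12.png')
cv2.imwrite('pics/w12a.png',cv2.resize(i[140:270,260:390],None,fx=4.5,fy=4.5,interpolation=cv2.INTER_CUBIC))
E
```

```text
19.65 [486.1 280.2 166.9] jaw yaw 53.39 tilt [ 0.  0. -1.] F [ 0.   0.3 -3.5] op 10.7
```

View pics/w12a.png

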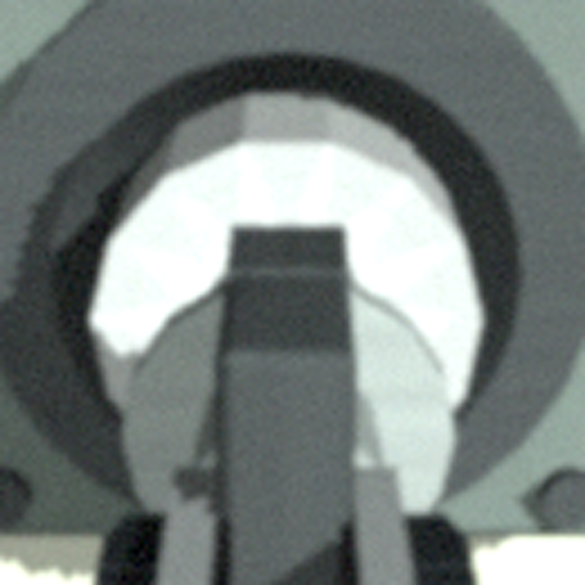

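```bash
python3 -m creep '0 0 -0.1 0 1;0 0 -0.1 0 1;0 0 -0.1 0 1;0 0 -0.1 0 1;0 0 -0.1 0 1;0 0 -0.1 0 1;0 0 0 0 1;0 0 0 0 1'
```

```text
t: 20.5
tool_pos: [486.0, 280.3, 160.8]
tool_rot: [0.5, 1.512, -0.5]
wrist_force: [-0.8, 0.2, -2.4]
opening: 10.7
```

```bash
python3 -m creep '0 0 -0.2 0 1;0 0 -0.2 0 1;0 0 -0.2 0 1;0 0 -0.2 0 1;0 0 -0.2 0 1;0 0 -0.2 0 1;0 0 0 0 1;0 0 0 0 1'
```

```text
t: 21.3
tool_pos: [486.0, 280.2, 148.8]
tool_rot: [0.5, 1.512, -0.5]
wrist_force: [1.0, -0.3, -3.3]
opening: 11.0
```

Now onto the spring.

```bash
python3 -m creep '0 0 -0.2 0 1;0 0 -0.2 0 1;0 0 -0.2 0 1;0 0 -0.2 0 1;0 0 0 0 1;0 0 0 0 1;0 0 0 0 1;0 0 0 0 1' 120
```

```text
t: 22.1
tool_pos: [486.5, 281.1, 142.7]
tool_rot: [0.502, 1.511, -0.497]
wrist_force: [9.7, -10.2, 6.1]
opening: 9.7
```

```bash
python3 -m creep '0 0 -0.2 0 1;0 0 -0.2 0 1;0 0 -0.1 0 1;0 0 0 0 1;0 0 0 0 1;0 0 0 0 1;0 0 0 0 1;0 0 0 0 1'
```

```text
t: 22.9
tool_pos: [487.5, 280.6, 138.6]
tool_rot: [0.503, 1.508, -0.498]
wrist_force: [-3.4, -2.7, 11.0]
opening: 10.0
```

```bash
python3 -m creep '0 0 -0.2 0 1;0 0 -0.1 0 1;0 0 -0.1 0 1;0 0 0 0 1;0 0 0 0 1;0 0 0 0 1;0 0 0 0 1;0 0 0 0 1'; python3 w.py w13;  python3 - <<'E'
import cv2
from cell import env
for n,(u,v,w,h,k) in {'side':(230,80,110,90,7)}.items():
    s=env.camera(n);s=cv2.convertScaleAbs(s[v:v+h,u:u+w,::-1],alpha=1.4)
    cv2.imwrite(f'pics/13{n}.png',cv2.resize(s,None,fx=k,fy=k,interpolation=cv2.INTER_CUBIC))
E
```

```text
t: 23.7
tool_pos: [487.1, 280.8, 134.6]
tool_rot: [0.503, 1.509, -0.497]
wrist_force: [-2.4, -0.6, 7.3]
opening: 9.9
23.7 [487.1 280.8 134.6] jaw yaw 53.41 tilt [ 0.004  0.002 -1.   ] F [-2.4 -0.6  7.3] op 9.9
```

View pics/13side.png

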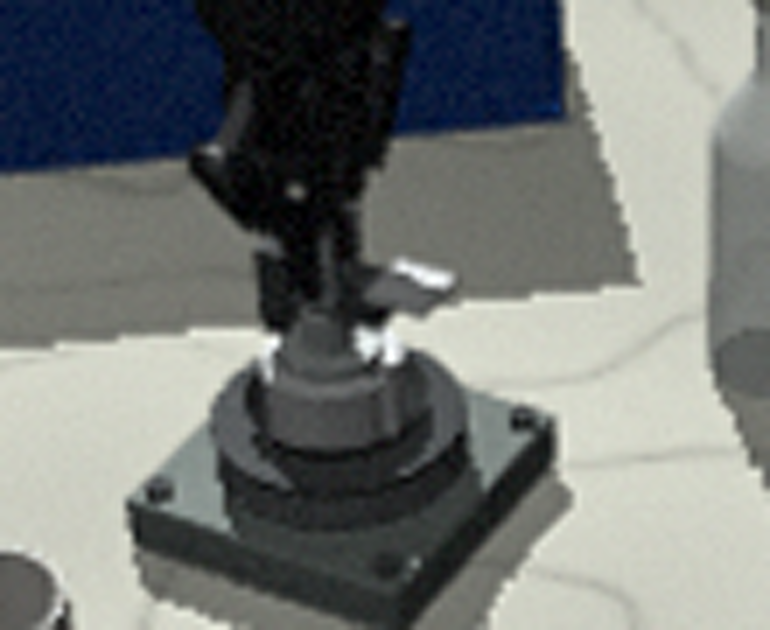

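View pics/w13.png

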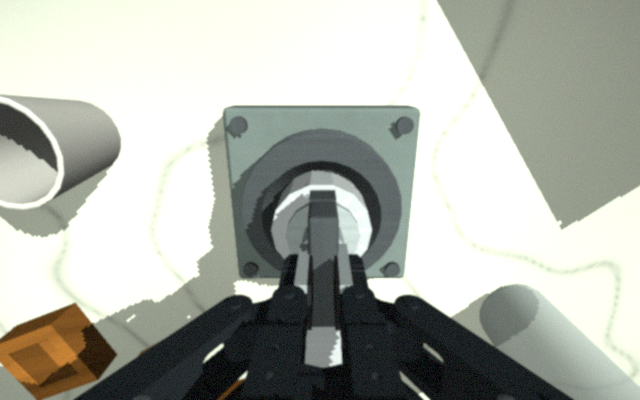

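```bash
python3 -m creep '0 0 -0.1 0 1;0 0 -0.1 0 1;0 0 -0.1 0 1;0 0 0 0 1;0 0 0 0 1;0 0 0 0 1;0 0 0 0 1;0 0 0 0 1'
```

```text
t: 24.6
tool_pos: [488.9, 279.5, 132.7]
tool_rot: [0.502, 1.503, -0.499]
wrist_force: [16.3, -16.3, 15.7]
opening: 9.4
```

```bash
python3 -m creep '0.1 -0.08 0 0 1;0.1 -0.07 0 0 1;0 0 0 0 1;0 0 0 0 1;0 0 -0.1 0 1;0 0 0 0 1;0 0 0 0 1;0 0 0 0 1'; python3 w.py w14;  python3 - <<'E'
import cv2
from cell import env
for n,(u,v,w,h,k) in {'side':(255,110,60,50,12)}.items():
    s=env.camera(n);s=cv2.convertScaleAbs(s[v:v+h,u:u+w,::-1],alpha=1.4)
    cv2.imwrite(f'pics/14{n}.png',cv2.resize(s,None,fx=k,fy=k,interpolation=cv2.INTER_CUBIC))
i=cv2.imread('pics/w14.png')
cv2.imwrite('pics/w14a.png',cv2.resize(i[150:280,250:400],None,fx=4,fy=4,interpolation=cv2.INTER_CUBIC))
E
```

```text
t: 25.4
tool_pos: [491.7, 277.7, 132.6]
tool_rot: [0.504, 1.501, -0.498]
wrist_force: [-1.6, -13.3, 27.1]
opening: 9.5
25.4 [491.7 277.7 132.6] jaw yaw 53.3 tilt [ 0.011 -0.    -1.   ] F [ -1.6 -13.3  27.1] op 9.5
```

View pics/14side.png

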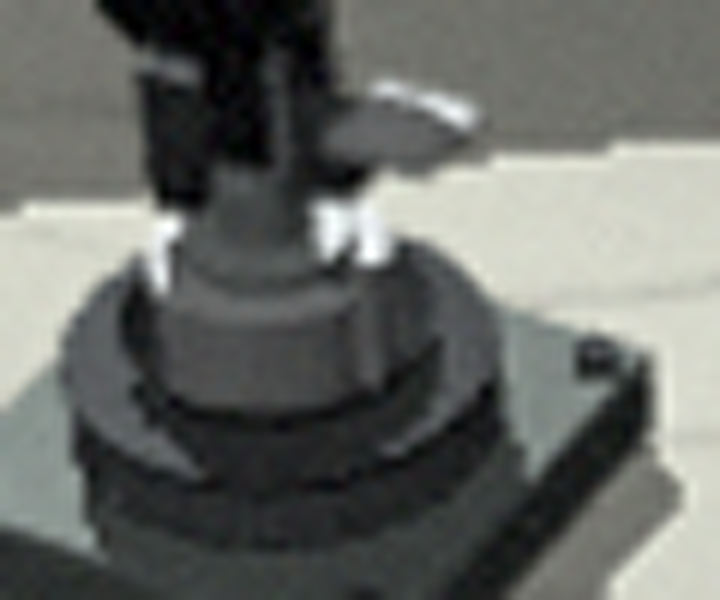

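View pics/w14a.png

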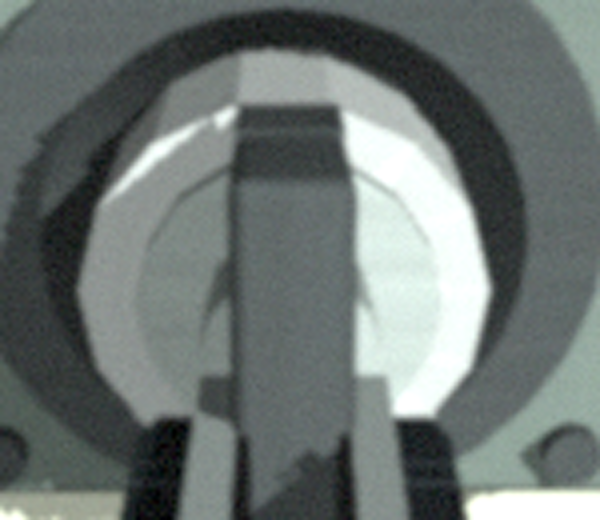

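```bash
cat > ov.py <<'E'
from h import *
import sys
name=sys.argv[1]
c=cal('side'); s=cv2.convertScaleAbs(env.camera('side')[:,:,::-1],alpha=1.4)
K=12;u0,v0,w,h=255,110,60,50
o=env.get_obs();print(o['t'],o['tool_pos'],o['wrist_force'],o['wrist_torque'])
a=np.radians(-36.5);X=np.array([np.cos(a),np.sin(a),0]);Y=np.array([-np.sin(a),np.cos(a),0])
im=cv2.resize(s[v0:v0+h,u0:u0+w],None,fx=K,fy=K,interpolation=cv2.INTER_CUBIC)
H=np.array([485.6,280.2,80.])
th=np.linspace(0,2*np.pi,80)
def pl(P,col,f): cv2.polylines(im,[np.round((proj(c,P)-[u0,v0]+.5)*K-.5).astype(np.int32)],f,col,1)
circ=lambda r,z:[H+r*np.cos(t)*X+r*np.sin(t)*Y+[0,0,z] for t in th]
pl(circ(30,0),(0,255,0),True)
for dz,col in ((0,(0,0,255)),(4,(255,0,0))):
    pl(circ(22,dz),col,True);pl(circ(22,6+dz),col,True)
    z=47+dz
    pl([H+x*X+y*Y+[0,0,z] for x,y in((29,-14),(57,-14),(57,14),(29,14))],col,True)
    pl([H+x*X-7*Y+[0,0,q+dz] for x,q in((-30,47),(30,47),(30,23),(-18,23),(-18,7),(-30,7))],col,True)
cv2.imwrite(f'pics/{name}.png',im)
E
python3 ov.py ov14
```

```text
25.55 [489.85641391 278.81169109 131.46001863] [  3.73337313 -10.18562792  23.88352573] [-0.21632912  1.4855797   0.502981  ]
```

View pics/ov14.png

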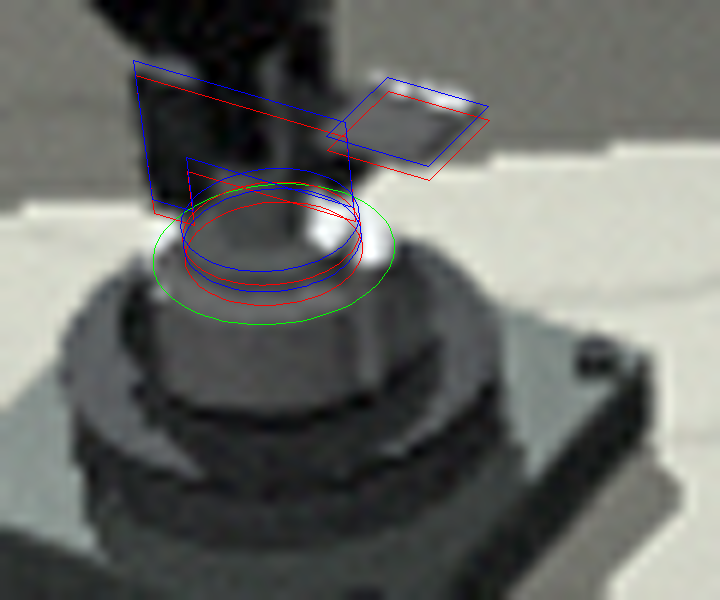

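```bash
python3 -m creep '0 0 0 0 1;0 0 0 0 1;0 0 0 0 1;0 0 0 0 1;0 0 0 0 1;0 0 0 0 1;0 0 0 0 1;0 0 0 0 1'; python3 ov.py ov15
```

```text
t: 26.35
tool_pos: [489.1, 279.1, 131.4]
tool_rot: [0.503, 1.509, -0.498]
wrist_force: [-3.0, -2.6, 15.9]
opening: 9.5
26.4 [489.09891231 279.08426667 131.43552465] [-2.10406496 -3.81848696 15.702924  ] [-0.3956629   1.21952742 -0.08410472]
```

View pics/ov15.png

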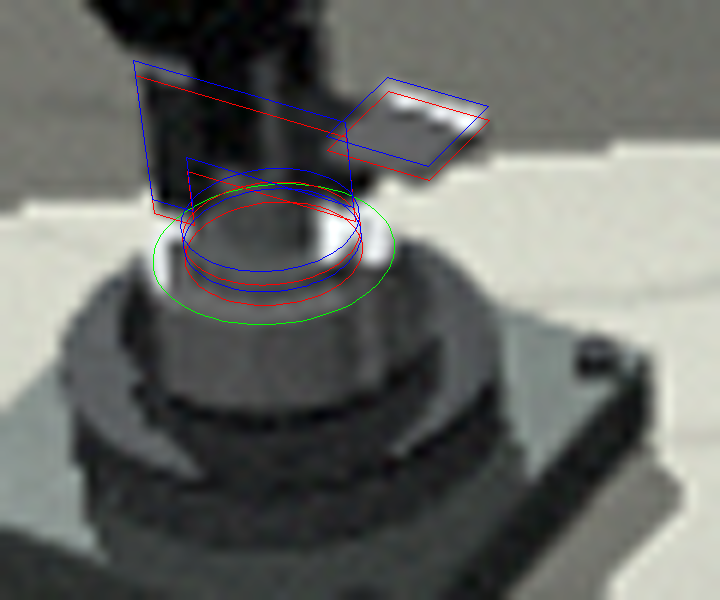

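```bash
python3 -m creep '0 0 -0.1 0 1;0 0 0 0 1;0 0 0 0 1;0 0 0 0 1;0 0 0 0 1;0 0 0 0 1;0 0 0 0 1;0 0 0 0 1'; python3 -m creep '0 0 0 0 1;0 0 0 0 1;0 0 0 0 1;0 0 0 0 1;0 0 0 0 1;0 0 0 0 1;0 0 0 0 1;0 0 0 0 1';python3 ov.py ov16; python3 w.py w16; python3 - <<'E'
import cv2
i=cv2.imread('pics/w16.png')
cv2.imwrite('pics/w16a.png',cv2.resize(i[150:280,250:400],None,fx=4,fy=4,interpolation=cv2.INTER_CUBIC))
E
```

```text
t: 27.2
tool_pos: [489.2, 279.1, 131.4]
tool_rot: [0.503, 1.509, -0.498]
wrist_force: [-6.2, -4.5, 21.0]
opening: 9.8
t: 28.0
tool_pos: [489.1, 279.1, 131.4]
tool_rot: [0.503, 1.509, -0.498]
wrist_force: [-4.4, -5.2, 21.0]
opening: 9.8
28.05 [489.15121538 279.07498625 131.38140162] [-5.41691576 -3.7545571  20.80015244] [-0.69369789  1.73593016 -0.09389621]
28.05 [489.2 279.1 131.4] jaw yaw 53.36 tilt [ 0.004  0.002 -1.   ] F [-5.4 -3.8 20.8] op 9.7
```

View pics/ov16.png

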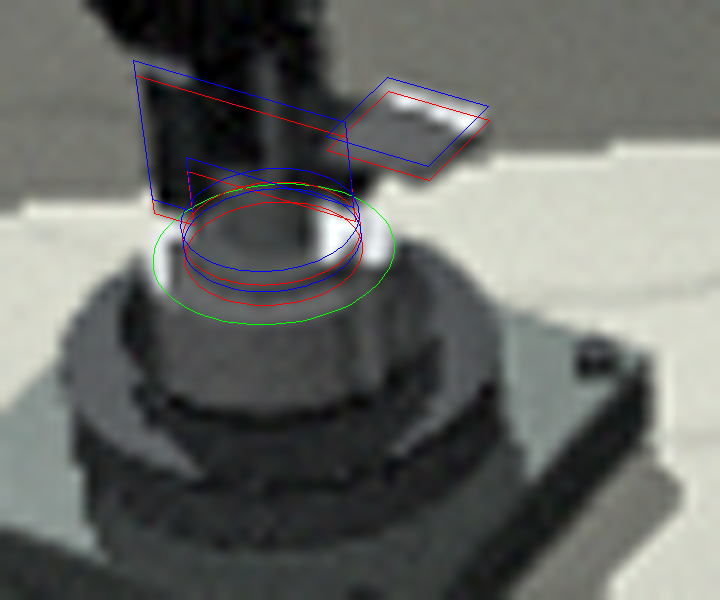

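View pics/w16a.png

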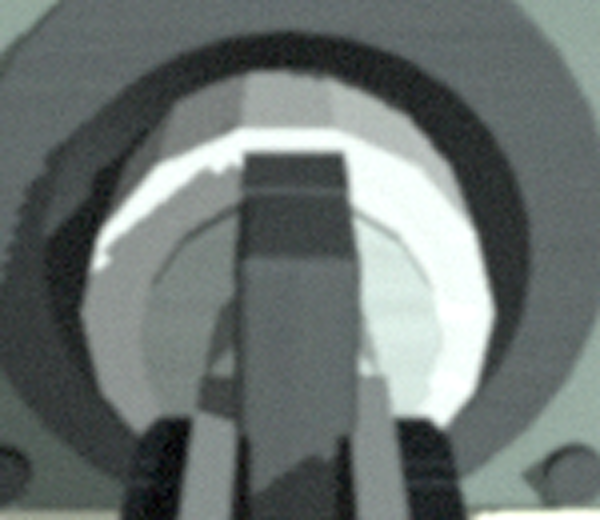

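```bash
python3 - <<'E'
import cv2
from cell import env
for n in('top','side'): cv2.imwrite(f'pics/{n}F.png',cv2.convertScaleAbs(env.camera(n)[:,:,::-1],alpha=1.3))
o=env.get_obs();print(o['t'],o['tool_pos'],o['wrist_force'])
E
```

```text
28.2 [489.15699006 279.0767073  131.38528204] [-5.91413124 -4.93199742 20.34375109]
```

View pics/sideF.png

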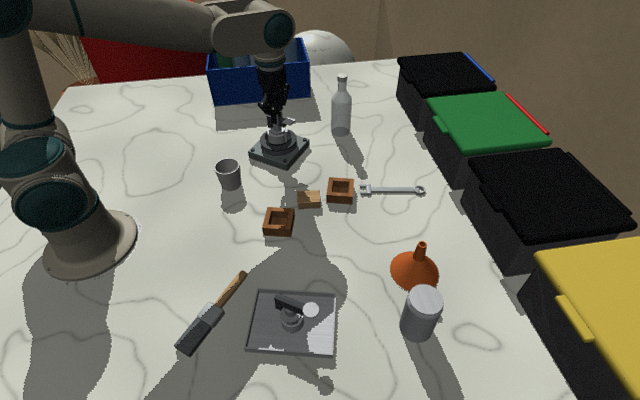

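View pics/topF.png

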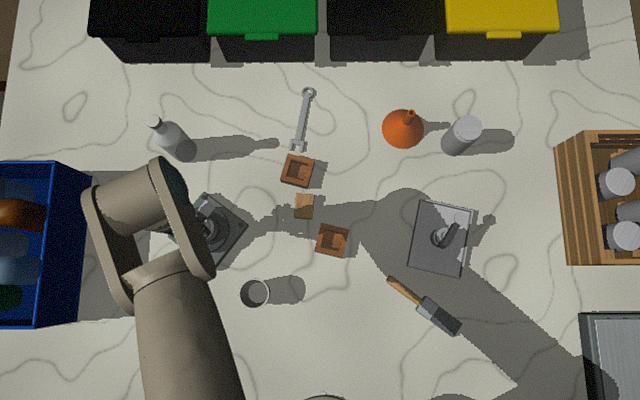

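The rejected spindle stands in the cup at side (292,312). The bystanders are where they were, and the passed spindle is home and steady, so I'm handing in.

```bash
python3 -c "
from cell import env
print(env.sign_off())"
```

```text
the job is handed in; nothing more can be done
None
```

Both spindles are where the task asked, and I handed the job in at about 28 s with the arm still gripping and pressing the passed one. The sign-off gave no verdict.

- **Rejected spindle:** it stands upright in the tray cup and was let go. The final side and top pictures show it still standing there.
- **Passed spindle:** the key went into the slot without contact force. I then pushed the spindle down against the spring until the collar sat on the hub. When I commanded another 1 mm down, the force rose from 16 to 21 N and the tool height stayed at 131.4 mm. In the side picture the tag lines up with the home outline. The grip is set to 120 N.
- **Other objects:** in the last pictures the bottle, funnel, block, cup, can, brush and wrench look unmoved.

Some things did not go cleanly:

- **First grasp of the rejected spindle:** the closing fingertips landed on its collar with about 6 N, because they reach further forward when closed than I had assumed. I raised the tool 12 mm and gripped again.
- **Last few millimetres of the push:** sideways force reached about 23 N, with 27 N vertical one step later. The spindle briefly tilted, and the bar slid about 3 mm along the pads before it settled level.
- **Hub position fits:** the automatic fit of the hub in the side camera failed, so the hub position came from the top and wrist cameras. Those two differed by about 1.6 mm in y.

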